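Put the drum grater back together: drum between the cheeks, axle through all holes

ROBOT

A 7-joint arm with a two-finger parallel gripper is mounted at the origin on a cart in front of the work surface, level with it; the furniture and walls round the work are solid. World frame = base frame: x ahead of the robot, y to its left, z up, the work surface at z = 0. Lengths are in m, angles in rad, forces in N, time in s.
With the tool pointing down it reaches from about 0.425 to 0.875 m from the base axis. Payload 4.7 kg.
Tool frame: the origin (TCP) lies midway between the tips of the shut fingers; the grasp point (between the pads) lies 19 mm behind it; z points along the fingers, y is the line along which they close (so a half turn about z gives the same grasp; the last joint's range is limited). The gripper opens to 87 mm and grips with 3 to 60 N. Pads are 19 mm wide; open, the fingers measure 117 mm over their backs; the gripper's body (75 mm by 190 mm) begins 51 mm behind the grasp point.
Start: joints at [1.293, 0.321, -0.07, 1.45, 0.023, 1.371, -0.057], TCP at [0.187, -0.623, 0.223] pointing down, gripper open.
Joint ranges: [-2.86, 2.86], [-0.3, 2.09], [-1.38, 1.24], [0.06, 2.45], [-1.56, 4.7], [0.09, 2.05], [-2.69, 2.69]. Speed limits (rad/s): [2.57, 2.57, 3.14, 3.14, 3.14, 3.14, 3.14].

INTERFACE

Orientations are given as a rotation vector (axis times angle).
In Python, from bench import ctrl gives the robot as it stands.
- The arm moves only by the shell command python3 inch.py 'ROWS' [FORCE]. ROWS is rows parted by semicolons, their numbers by spaces, 1 to 20 of them, each of 5 numbers: dx, dy, dz in m, then a turn about the tool's z in rad, then the opening from 0.0 (shut) to 1.0 (fully open); each row is the pose to reach, as a shift and turn from the pose commanded when the command began, along the tool's axes at that moment; what a row does not reach only later rows make up. A row lasts 1/10 s, in which the tool goes at most 0.05 m and 0.15 rad, less where a joint would pass 70% of its speed; a pose out of reach is approached as far as the arm can. The fingers move at their own pace and stop on an object; FORCE is the grip in N (left out, the last holds). Time passes only in rows, so rows that do not move let the fingers close. It prints the time, the measured TCP pose, the force, the opening and the grip force at its end.
- ctrl.get_state(): the state, without advancing time (a new reading comes with each control period).
- ctrl.get_image(name): name is "scene" or "top"; returns the picture (480x640x3 uint8, red, green, blue); there is no depth.
- ctrl.camera_model(name): a dict with "vertical_fov" (degrees; the focal length in pixels is half the picture's height over the tangent of half this angle, whatever the lens; pixels are square), "cx", "cy" (the principal point, pixels), "rvec" (rotation vector, rad) and "tvec" (3), from world to camera coordinates, as OpenCV has them. Camera axes: x right, y down, z forward; pixel columns grow to the right and rows downward; lengths in m; the calibration is good to about 2 mm. A picture is of the moment at which its call begins. camera_model takes no time and is no camera call.
- ctrl.close_job(): hands the job in; it is judged then, once.
The state is a dict: "time": time; "joint_positions": joint angles; "qd": joint speeds; "joint_torque": joint torques, N m; "position": TCP position; "tool_rot": TCP orientation; "ft_force": force on the tool from outside, world axes, zero at the start; "torque": the same for the moment, N m; "grip_width": opening from 0.0 (shut) to 1.0 (fully open); "grip_force": force on a finger pad.
Only numpy, scipy, OpenCV 4.12 (cv2) and the standard library are available. Lean on these libraries where they do the work, as an engineer would, in place of code of your own. Each camera call takes 0.05 s, during which the arm holds its last target. There are 200 camera calls.

TASK

The washed parts of the drum grater lie in the grey draining tray. Set the grating drum in the cradle of the green frame, between its two cheeks, then push the axle from either side through the one cheek, the drum and the other cheek until its wooden grip is fully home against the cheek, and let go. Only the middle of the axle can be reached in the tray, so you will have to lay it down and take it again by the grip to push it home; leave the other things on the worktop where they stand.

Things in the scene. Friction and masses are not known exactly. Their poses are not given: they have to be found in the camera images.
- frame: Green frame of the grater, fixed; place and yaw vary. Origin: centre of the underside of its foot (110 x 130 x 12 mm), on the worktop. Two upright cheeks 60 mm wide (x), 8 mm thick, 79 mm high stand square to its y axis at y = -50..-42 and +42..+50 mm. Each has a round 16 mm through hole with a brass ring round it. Drum and axle end up along the frame's y axis.
- frame_axis (a point): Point on the line of the holes (along the frame's y), midway between the cheeks, 56 mm above the worktop; axes as the frame's. The drum's centre belongs here: a steel V cradle between the cheeks (84 mm clear), open above and to +x and -x, carries it with its bore in line with the holes. The cradle's upper edges are at x = +-27 mm, 44 mm above the worktop.
- tray: Grey draining tray, 170 (x) x 200 (y) mm, rim 12 mm high, fixed; place and yaw vary. Origin: centre of its underside, on the worktop. A V cradle at x = -50, y = 0 mm holds the drum. A rack at x = +45 mm holds the axle along y, 28 mm above the worktop: grip in a pocket (y = -1..90 mm, walls 46 mm high, no room for fingers), tip in a fork (y = -90..-66 mm, 34 mm high).
- tray_gap (a point): Middle of the part of the axle's resting line that is free for fingers on both sides and below (65 mm long, between pocket and fork of the tray; tray floor 22 mm below it), 28 mm above the worktop; axes as the tray's. In the tray the axle's shoulder lies 64 mm to +y of this point, its tip to -y.
- drum: Steel grating drum, a hollow cylinder of diameter 52 and length 70 mm with a black disc at each end, each bored 16 mm through. About 0.14 kg. Origin: its centre; y axis: its axis (both ways round are alike). It lies in the tray with its axis level, 38 mm above the worktop. Grasp it from above across its diameter.
- axle: Steel rod of diameter 10 mm, 118 mm long, its last 12 mm tapered to a 4 mm tip, with a square beech grip 16 x 16 x 50 mm. About 0.085 kg, centre of mass on the rod some 42 mm from the grip. Origin: on the centre line where the rod meets the end face of the grip (the shoulder, which stops against the cheek); +y along the grip, -y towards the tip.
- axle_tip (a point): The tip of the rod, 118 mm from the shoulder.
- axle_grip (a point): Centre of the wooden grip, 25 mm from the shoulder. Laid on the worktop the axle rests on a flat of the grip (centre 8 mm up) and does not roll.
- jam_jar: Jam jar, 62 x 62 x 99 mm, origin under its centre. A bystander.
- egg_timer: White kitchen timer, 66 x 66 x 62 mm, origin under its centre. A bystander.
- scissors: Scissors with orange handles lying flat, 87 x 199 x 9 mm, origin under the middle. A bystander.

How it is judged:
By the outcome, as a careful person would: the job done as asked, in the order asked, and still so for the second after the job is handed in, with the robot touching nothing.
It also fails if it takes over 64 s, if anything falls off the work surface, if the arm or the gripper's body presses on something with over 40 N, if the wrist force passes 120 N, or if a joint passes its speed limit or range.

## Working session

There is one attempt and no reset: what is moved stays moved. The work goes in short steps, Python scripts to look and compute and a shell command to move; the robot and the scene stay as the last step left them, time stands still between calls to the robot, and variables do not carry over. Pictures are saved under pics/ and viewed, at most 10 in all, crops included, and the job is handed in when it is done.

```bash
ls; mkdir -p pics; python3 - <<'E'
from bench import ctrl
import cv2
for n in("scene","top"):
    im=ctrl.get_image(n); cv2.imwrite(f"pics/{n}0.png",im[:,:,::-1]); print(ctrl.camera_model(n))
print(ctrl.get_state())
E
```

```text
bench.py
inch.py
pics
{'vertical_fov': 43.99540747154003, 'cx': 313.6016959449343, 'cy': 243.88532894216402, 'rvec': array([ 1.28378376, -2.24894567,  0.93110421]), 'tvec': array([0.31799554, 0.34201546, 1.03758802])}
{'vertical_fov': 43.35164966117888, 'cx': 315.833065804343, 'cy': 232.80034615439925, 'rvec': array([ 2.24746523, -1.95835655,  0.20903922]), 'tvec': array([0.02115823, 0.52804118, 1.54968814])}
{'time': 0.1, 'joint_positions': array([ 1.29309472,  0.32174846, -0.07007404,  1.45154979,  0.02264497,
        1.37078936, -0.05691944]), 'qd': array([-0.00069379, -0.00369975, -0.00123538, -0.00293058, -0.00042942,
       -0.00075382,  0.00039299]), 'joint_torque': array([ 2.63030834e-04, -4.92570055e+01, -4.05770503e-01, -3.13398135e+01,
       -6.42803684e-02,  3.94310360e-02,  5.32513332e-05]), 'position': array([ 0.18678165, -0.62207399,  0.22157269]), 'tool_rot': array([-3.10656558e+00, -4.56505540e-01,  6.06173052e-04]), 'ft_force': array([-0.05066824,  0.26038514,  0.04723393]), 'torque': array([ 0.05978102, -0.02884627,  0.00366048]), 'grip_force': 0.0, 'grip_width': 1.0020687698591708}
```
View pics/top0.png

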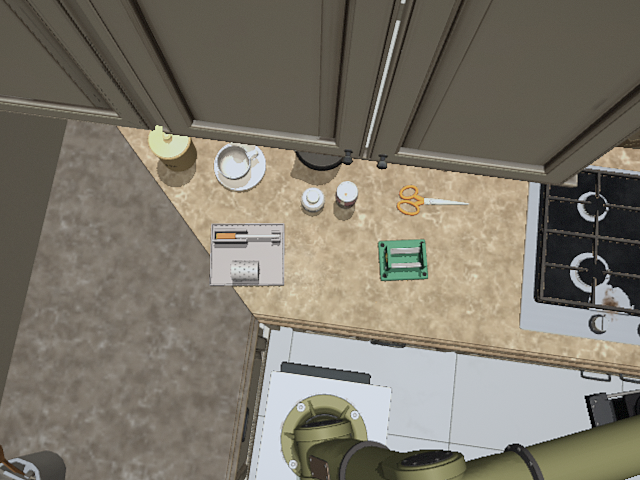

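View pics/scene0.png

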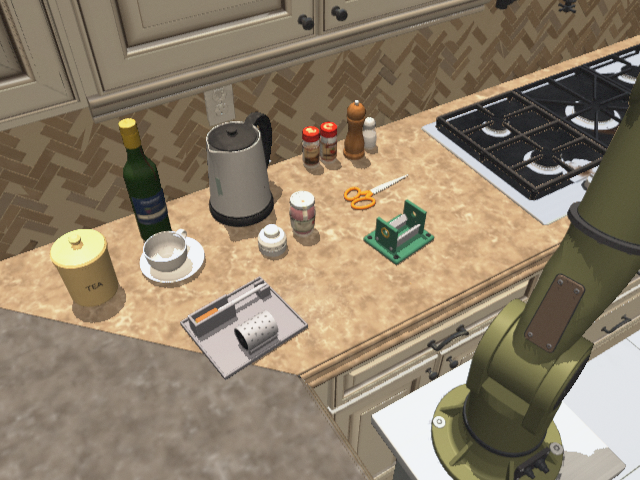

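```bash
cat > h.py <<'E'
import numpy as np, cv2
from scipy.optimize import least_squares
from scipy.spatial.transform import Rotation as R
from bench import ctrl
def proj(n,P):
    m=ctrl.camera_model(n); f=240/np.tan(np.radians(m['vertical_fov'])/2)
    K=np.array([[f,0,m['cx']],[0,f,m['cy']],[0,0,1]])
    return cv2.projectPoints(np.float64(P).reshape(-1,1,3),m['rvec'],m['tvec'],K,None)[0][:,0]
def place(p,P):
    P=np.float64(P).reshape(-1,3); c,s=np.cos(p[2]),np.sin(p[2])
    return np.c_[p[0]+c*P[:,0]-s*P[:,1],p[1]+s*P[:,0]+c*P[:,1],P[:,2]]
def crop(im,x,y,w,h,k): return cv2.resize(im[y:y+h,x:x+w],None,fx=k,fy=k,interpolation=cv2.INTER_CUBIC)
E
python3 - <<'E'
from h import *
t=cv2.imread("pics/top0.png"); s=cv2.imread("pics/scene0.png")
a=crop(t,200,218,100,75,4);b=crop(t,355,222,100,75,4)
c=crop(s,180,278,133,100,3)[:300,:399];c=cv2.copyMakeBorder(c,0,0,0,1,0);d=crop(s,350,195,100,75,4)
cv2.imwrite("pics/m.png",np.vstack([np.hstack([a,b]),np.hstack([c,d])]))
E
```

View pics/m.png

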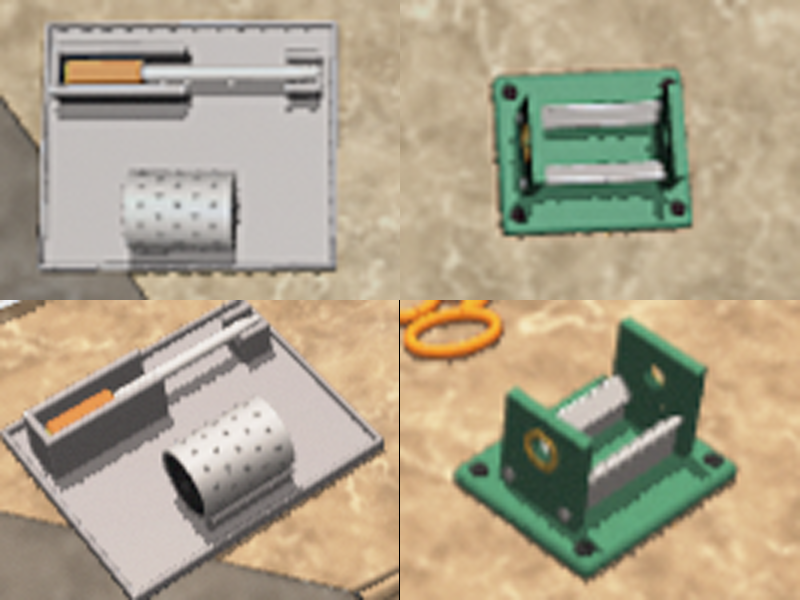

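```bash
cat > fit.py <<'E'
from h import *
def px(l,x,y,k): return (np.float64(l)+.5)/k-.5+[x,y]
T=px([(48,24),(337,24),(333,270),(40,268)],200,218,4); TP=[(.085,.1,.012),(.085,-.1,.012),(-.085,-.1,.012),(-.085,.1,.012)]
S=px([(3,133),(135,298),(382,142)],180,278,3); SP=[(.085,.1,.012),(-.085,.1,.012),(-.085,-.1,.012)]
FT=px([(93,76),(278,70),(290,226),(104,234)],355,222,4); FTP=[(.055,.065,.012),(.055,-.065,.012),(-.055,-.065,.012),(-.055,.065,.012)]
FS=px([(55,178),(337,167),(141,150),(107,89),(222,20),(305,70)],350,195,4); FSP=[(.055,.065,.012),(-.055,-.065,.012),(0,.05,.056),(.03,.05,.079),(.03,-.05,.079),(-.03,-.05,.079)]
def fit(t,tp,s,sp,p0):
    g=lambda p:np.r_[(proj('top',place(p,tp))-t).ravel(),(proj('scene',place(p,sp))-s).ravel()]
    r=least_squares(g,p0,loss='soft_l1'); print(r.x.round(4)); print(g(r.x).reshape(-1,2).round(1).tolist()); return r.x
tray=fit(T,TP,S,SP,[.45,.2,0]); frame=fit(FT,FTP,FS,FSP,[.45,-.2,0])
np.savez('p.npz',tray=tray,frame=frame)
E
python3 fit.py
```

```text
[0.446  0.2708 0.136 ]
[[-0.3, -0.5], [0.5, -0.4], [0.8, -0.0], [-0.6, 0.4], [-0.7, -0.5], [-0.2, 1.0], [1.6, -0.1]]
[ 0.4897 -0.1476  0.1896]
[[-0.9, -0.4], [0.3, -1.3], [1.0, -0.3], [-0.7, 0.2], [-1.5, -1.6], [1.1, -0.1], [0.1, 1.0], [-0.3, 1.9], [1.3, -0.2], [0.3, 0.2]]
```

```bash
cat >> h.py <<'E'
def box(x0,x1,y0,y1,z0,z1): return [(x,y,z) for x in(x0,x1) for y in(y0,y1) for z in(z0,z1)]
FB=[box(-.055,.055,-.065,.065,0,.012),box(-.03,.03,-.05,-.042,0,.079),box(-.03,.03,.042,.05,0,.079)]
def sil(n,p,parts,w,k=8):
    x,y,W,H=w; m=np.zeros((H*k,W*k),np.uint8)
    for b in parts:
        q=(proj(n,place(p,b))+.5-[x,y])*k
        cv2.fillConvexPoly(m,cv2.convexHull(np.round(q*16-8).astype(np.int32)),255,shift=4)
    return cv2.resize(m,(W,H),interpolation=cv2.INTER_AREA)/255.
def delta(x,y,z,a):
    "shift/turn in tool axes to bring TCP to x,y,z with tool y (closing line) at world angle a"
    s=ctrl.get_state(); r=R.from_rotvec(s['tool_rot']); M=r.as_matrix()
    d=M.T@(np.array([x,y,z])-s['position']); b=np.arctan2(M[1,1],M[0,1])
    t=-((a-b+np.pi/2)%np.pi-np.pi/2)
    print('t',round(s['time'],1),'pos',s['position'].round(4),'tilt',np.degrees(np.arccos(-M[2,2])).round(2),'delta',d.round(4),'turn',round(t,3), 'q',s['joint_positions'].round(2),'F',s['ft_force'].round(1))
E
python3 - <<'E'
from h import *
from scipy.optimize import minimize
z=np.load('p.npz');tray,frame=z['tray'],z['frame']
W={'top':(365,225,75,68),'scene':(355,195,95,85)}; M={}
for n,(x,y,w,h) in W.items():
    im=cv2.imread(f'pics/{n}0.png')[y:y+h,x:x+w].astype(float)
    g=((im[:,:,1]-im[:,:,2])>8).astype(np.uint8)
    c=max(cv2.findContours(g,0,2)[0],key=cv2.contourArea); M[n]=cv2.fillPoly(np.zeros((h,w)),[c],1.)
    print(n,M[n].sum())
def cost(p): return sum(((sil(n,p,FB,W[n])-M[n])**2).sum() for n in W)
for st in ([0,0,0],[.003,-.003,.03]):
    S=np.vstack([frame+st]+[frame+st+d for d in np.diag([.004,.004,.04])])
    r=minimize(cost,frame,method='Nelder-Mead',options=dict(initial_simplex=S,xatol=1e-4)); print(r.x,r.fun,cost(frame))
for n in W:
    f=lambda p:((sil(n,p,FB,W[n])-M[n])**2).sum()
    q=minimize(f,r.x,method='Nelder-Mead',options=dict(initial_simplex=np.vstack([r.x]+[r.x+d for d in np.diag([.003,.003,.03])]),xatol=1e-4)); print(n,q.x,q.fun,sil(n,r.x,FB,W[n]).sum())
a=np.linspace(0,2*np.pi,40)
D=[(-.05+.026*np.cos(t),s,.038+.026*np.sin(t)) for s in(-.035,.035) for t in a]
G=box(.037,.053,0.0,.0,.02,.036)
for n,o,k in(('top',(200,218),4),('scene',(180,278),3)):
    u=(proj(n,place(tray,D))+.5-o)*k-.5; print(n,'drum px',u.min(0).round(),u.max(0).round())
    P=[(.045,.064,.036),(.045,.064-.05+.05,.036),(.045,-.054,.028),(.045,-.001,.046),(.045,.09,.046)]
    P=[(.045,y,zz) for y,zz in((.035+.032,.028),(.0,.046),(.09,.046))]
    print(((proj(n,place(tray,P))+.5-o)*k-.5).round())
def bp(uv,zz):
    return least_squares(lambda p:(proj('top',[p[0],p[1],zz])-uv).ravel(),[.6,0]).x.round(3)
print('timer',bp((313,199),.05),'jar',bp((347,193),.09))
np.savez('p.npz',tray=tray,frame=r.x)
E
```

```text
top 1895.0
scene 2197.0
[ 0.49060657 -0.14967959  0.18543656] 397.43131103421763 442.4275432525951
[ 0.49027686 -0.14953244  0.1873504 ] 399.07695501730103 442.4275432525951
top [ 0.48945797 -0.14870965  0.18597642] 59.567843137254904 1983.478431372549
scene [ 0.49454148 -0.15198604  0.17957125] 306.0580084582853 2553.913725490196
top drum px [126. 173.] [240. 252.]
[[ 90.  75.]
 [186.  69.]
 [ 51.  69.]]
scene drum px [165.  99.] [299. 223.]
[[ 70. 130.]
 [152.  64.]
 [ 36. 130.]]
timer [0.612 0.114] jar [0.63  0.026]
```

```bash
python3 - <<'E'
from h import *
z=np.load('p.npz');np.savez('p.npz',tray=z['tray'],frame=[.4895,-.1482,.187])
d=place(z['tray'],(-.05,.001,0))[0]; print(d)
delta(.50,-.25,.22,.136); delta(d[0],d[1],.16,.136)
E
```

```text
[0.3963621  0.26498209 0.        ]
t 0.1 pos [ 0.1868 -0.6221  0.2216] tilt 0.1 delta [ 0.407  -0.2662  0.002 ] turn -1.415 q [ 1.29  0.32 -0.07  1.45  0.02  1.37 -0.06] F [-0.1  0.3  0. ]
t 0.1 pos [ 0.1868 -0.6221  0.2216] tilt 0.1 delta [ 0.4559 -0.7892  0.0629] turn -1.415 q [ 1.29  0.32 -0.07  1.45  0.02  1.37 -0.06] F [-0.1  0.3  0. ]
```

```bash
python3 inch.py '0.04 -0.026 0 -0.1 1; 0.08 -0.053 0 -0.2 1; 0.12 -0.08 0 -0.3 1; 0.16 -0.105 0 -0.4 1; 0.2 -0.13 0 -0.5 1; 0.24 -0.157 0 -0.6 1; 0.28 -0.183 0 -0.7 1; 0.32 -0.21 0 -0.8 1; 0.36 -0.235 0 -0.9 1; 0.407 -0.266 0 -1.0 1; 0.411 -0.31 0 -1.1 1; 0.415 -0.35 0 -1.2 1; 0.419 -0.39 0 -1.3 1; 0.423 -0.43 0 -1.415 1; 0.427 -0.48 0 -1.415 1; 0.431 -0.53 0 -1.415 1; 0.436 -0.58 0 -1.415 1; 0.441 -0.63 0 -1.415 1; 0.446 -0.68 0 -1.415 1; 0.45 -0.73 0.02 -1.415 1' 30
python3 - <<'E'
from h import *
delta(.3964,.265,.16,.136);delta(.3964,.265,.031,.136)
E
```

```text
time: 2.1
position: [0.4095, 0.2042, 0.2059]
tool_rot: [2.063, 2.365, 0.005]
ft_force: [1.9, 0.5, -0.4]
grip_width: 1.002
grip_force: 0.0
t 2.1 pos [0.4095 0.2042 0.2059] tilt 0.29 delta [ 0.0621 -0.0049  0.0458] turn 0.0 q [ 0.53 -0.09 -0.98  1.9  -0.08  1.29 -0.29] F [ 1.9  0.5 -0.4]
t 2.1 pos [0.4095 0.2042 0.2059] tilt 0.29 delta [ 0.0622 -0.0056  0.1748] turn 0.0 q [ 0.53 -0.09 -0.98  1.9  -0.08  1.29 -0.29] F [ 1.9  0.5 -0.4]
```

```bash
python3 inch.py '0.03 -0.003 0.02 0 1; 0.06 -0.005 0.046 0 1;0.06 -0.005 0.046 0 1;0.06 -0.005 0.046 0 1;0.06 -0.005 0.046 0 1'
python3 - <<'E'
from h import *
delta(.3964,.265,.031,.136)
t=ctrl.get_image('top'); s=ctrl.get_image('scene')
cv2.imwrite('pics/a.png',np.hstack([crop(t,190,200,130,130,3),crop(s,170,240,130,130,3)])[:,:,::-1])
E
```

```text
time: 2.6
position: [0.3967, 0.2592, 0.1588]
tool_rot: [2.067, 2.365, 0.0]
ft_force: [-0.3, 0.6, 0.6]
grip_width: 0.996
grip_force: 0.0
t 2.6 pos [0.3967 0.2592 0.1588] tilt 0.06 delta [0.0059 0.0003 0.1278] turn -0.002 q [ 0.46  0.05 -1.1   1.93  0.04  1.19 -0.52] F [-0.3  0.6  0.6]
```

View pics/a.png

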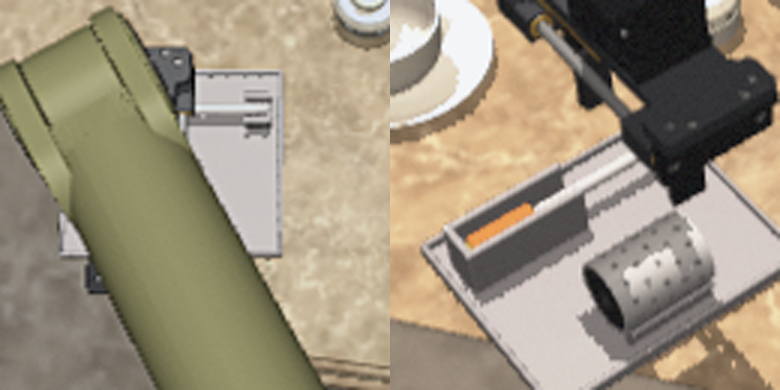

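```bash
python3 inch.py '0.006 0 0.04 0 1;0.006 0 0.08 0 1;0.006 0 0.11 0 1;0.006 0 0.127 0 1;0.006 0 0.127 0 1;0.006 0 0.127 0 0;0.006 0 0.127 0 0;0.006 0 0.127 0 0;0.006 0 0.127 0 0;0.006 0 0.127 0 0;0.006 0 0.127 0 0;0.006 0 0.127 0 0;0.006 0 0.127 0 0' 30
python3 - <<'E'
from h import *
z=np.load('p.npz'); f=z['frame']
delta(f[0],f[1],.15,f[2])
E
```

```text
time: 4.0
position: [0.396, 0.2664, 0.0319]
tool_rot: [2.065, 2.366, 0.002]
ft_force: [3.0, -1.4, 4.1]
grip_width: 0.573
grip_force: 30.0
t 4.0 pos [0.396  0.2664 0.0319] tilt 0.1 delta [-0.4234  0.0367 -0.1181] turn -0.051 q [ 0.3   0.3  -1.04  2.05  0.32  0.96 -0.77] F [ 3.  -1.4  4.1]
```

```bash
python3 inch.py '0 0 -0.03 0 0;0 0 -0.06 0 0;0 0 -0.09 0 0;-0.02 0.002 -0.118 0 0;-0.05 0.004 -0.118 0 0;-0.09 0.008 -0.118 0 0;-0.13 0.011 -0.118 0 0;-0.17 0.015 -0.118 -0.01 0;-0.21 0.018 -0.118 -0.02 0;-0.25 0.022 -0.118 -0.03 0;-0.29 0.025 -0.118 -0.04 0;-0.33 0.029 -0.118 -0.05 0;-0.36 0.031 -0.118 -0.05 0;-0.39 0.034 -0.118 -0.05 0;-0.41 0.036 -0.118 -0.05 0;-0.423 0.037 -0.118 -0.05 0;-0.423 0.037 -0.118 -0.05 0;-0.423 0.037 -0.118 -0.05 0;-0.423 0.037 -0.118 -0.05 0'
python3 - <<'E'
from h import *
z=np.load('p.npz'); f=z['frame']
delta(f[0],f[1],.05,f[2])
t=ctrl.get_image('top'); s=ctrl.get_image('scene')
cv2.imwrite('pics/b.png',np.hstack([crop(t,350,190,100,130,4),crop(s,350,130,100,130,4)])[:,:,::-1])
E
```

```text
time: 5.9
position: [0.4889, -0.146, 0.1494]
tool_rot: [-2.002, -2.42, -0.0]
ft_force: [-0.0, -0.0, -1.7]
grip_width: 0.578
grip_force: 30.0
t 5.9 pos [ 0.4889 -0.146   0.1494] tilt 0.03 delta [-0.0023  0.0002  0.0994] turn 0.002 q [ 0.91  0.12 -0.71  1.87  0.09  1.18  0.36] F [-0.  -0.  -1.7]
```

View pics/b.png

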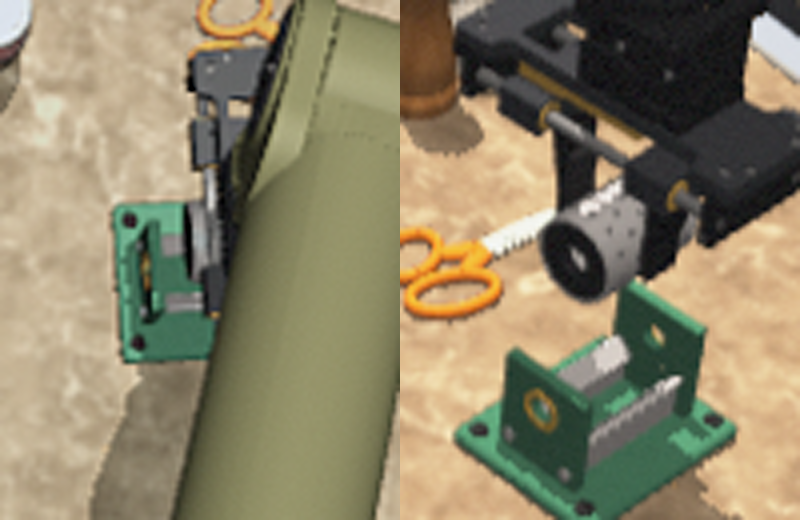

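```bash
python3 - <<'E'
from h import *
f=[.4889,-.146,.187]
uv=(np.array([177,263])+.5)/4-.5+[350,130]
for y in(.025,.03,.035,.04,.045):
  for zz in(.153,.157): print(y,zz,(proj('scene',place(f,(0,y,zz)))-uv).round(1))
fr=np.load('p.npz')['frame']; print('ring',proj('scene',place(fr,(0,.05,.056)))-((np.array([141,407-260+0])+.5)/4-.5+[350,130]), 'panel uses rows offset 130: ring row 407')
print(proj('scene',place(fr,(0,.05,.056))), (np.array([141,407])+.5)/4-.5+[350,130])
E
```

```text
0.025 0.153 [[2.3 0.1]]
0.025 0.157 [[ 2.5 -1.3]]
0.03 0.153 [[0.7 1.1]]
0.03 0.157 [[ 0.9 -0.3]]
0.035 0.153 [[-0.9  2.1]]
0.035 0.157 [[-0.7  0.7]]
0.04 0.153 [[-2.5  3.1]]
0.04 0.157 [[-2.4  1.7]]
0.045 0.153 [[-4.2  4.2]]
0.045 0.157 [[-4.   2.7]]
ring [[ 0.31091482 66.70841763]] panel uses rows offset 130: ring row 407
[[385.18591482 233.08341763]] [384.875 231.375]
```

```bash
python3 inch.py '-0.002 0 0.02 0 0;-0.002 0 0.04 0 0;-0.002 0 0.06 0 0;-0.002 0 0.075 0 0;-0.002 0 0.085 0 0;-0.002 0 0.09 0 0;-0.002 0 0.094 0 0;-0.002 0 0.097 0 0;-0.002 0 0.098 0 0;-0.002 0 0.098 0 0'
```

```text
time: 7.0
position: [0.4896, -0.1499, 0.0516]
tool_rot: [2.005, 2.418, -0.0]
ft_force: [-1.0, 0.2, -2.2]
grip_width: 0.577
grip_force: 30.0
```

```bash
python3 inch.py '0 0 0.001 0 0;0 0 0.002 0 0;0 0 0.002 0 0;0 0 0.002 0 0'
```

```text
time: 7.4
position: [0.4896, -0.1501, 0.0505]
tool_rot: [2.005, 2.417, -0.001]
ft_force: [-2.2, 1.3, 6.2]
grip_width: 0.582
grip_force: 30.0
```

```bash
python3 inch.py '0 0 0 0 0.63;0 0 0 0 0.68;0 0 0 0 1;0 0 0 0 1;0 0 0 0 1;0 0 0 0 1;0 0 0 0 1;0 0 -0.03 0 1;0 0 -0.06 0 1;0 0 -0.09 0 1;0 0 -0.12 0 1;0.05 0 -0.12 0 1;0.1 0 -0.12 0 1;0.15 0 -0.12 0 1;0.2 0 -0.12 0 1;0.25 0 -0.12 0 1;0.25 0 -0.12 0 1;0.25 0 -0.12 0 1'
python3 - <<'E'
from h import *
tr=np.load('p.npz')['tray']
g=place(tr,(.045,.064-.048-.0485+.0,0))[0]
# gap centre: shoulder at gap+64 ; pocket y=-1, fork -66 -> gap y=-33.5; shoulder y=+30.5; grasp 50 from shoulder
g=place(tr,(.045,.0305-.05,0))[0]; print(g)
delta(g[0],g[1],.10,tr[2])
t=ctrl.get_image('top'); s=ctrl.get_image('scene')
cv2.imwrite('pics/c.png',np.hstack([crop(t,350,200,100,130,4),crop(s,350,150,100,130,4)])[:,:,::-1])
E
```

```text
time: 9.2
position: [0.443, 0.0968, 0.1695]
tool_rot: [2.001, 2.421, -0.001]
ft_force: [0.1, -1.9, -0.9]
grip_width: 1.001
grip_force: 0.0
[0.49326443 0.2575532  0.        ]
t 9.2 pos [0.443  0.0968 0.1695] tilt 0.08 delta [0.1485 0.0797 0.0693] turn 0.053 q [ 0.72 -0.05 -0.95  1.96 -0.05  1.21 -0.03] F [ 0.1 -1.9 -0.9]
```

View pics/c.png

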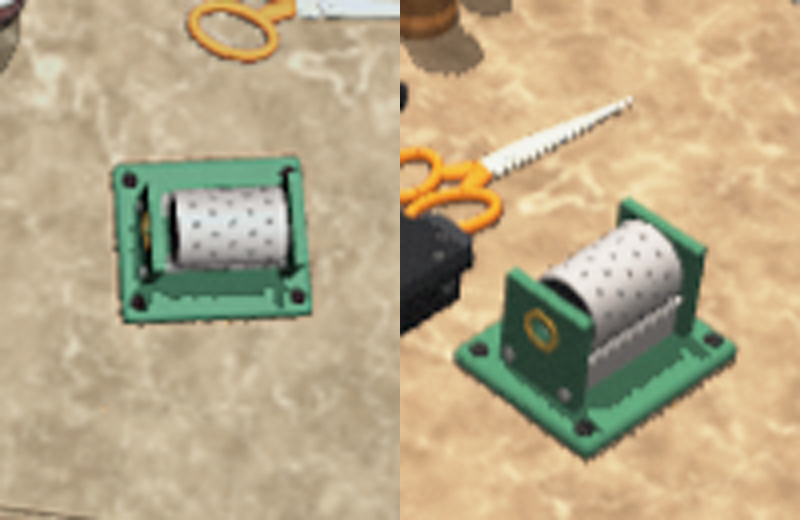

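```bash
python3 inch.py '0.03 0.016 0 0 0.8;0.06 0.032 0 0.02 0.5;0.09 0.048 0 0.04 0.5;0.12 0.064 0.01 0.053 0.5;0.148 0.079 0.03 0.053 0.5;0.148 0.079 0.06 0.053 0.5;0.148 0.079 0.069 0.053 0.5;0.148 0.079 0.069 0.053 0.5'
python3 - <<'E'
from h import *
delta(.4933,.2576,.016,.136)
E
```

```text
time: 10.1
position: [0.493, 0.2534, 0.0984]
tool_rot: [-2.071, -2.36, 0.006]
ft_force: [0.2, 0.1, 0.3]
grip_width: 0.508
grip_force: 0.0
t 10.1 pos [0.493  0.2534 0.0984] tilt 0.25 delta [0.0042 0.0012 0.0824] turn -0.006 q [ 0.33  0.39 -1.01  1.81  0.36  1.15 -0.67] F [0.2 0.1 0.3]
```

```bash
python3 inch.py '0.002 0.001 0.03 0 0.5;0.002 0.001 0.06 0 0.5;0.002 0.001 0.075 0 0.5;0.002 0.001 0.082 0 0.5;0.002 0.001 0.082 0 0.5;0.002 0.001 0.082 0 0;0.002 0.001 0.082 0 0;0.002 0.001 0.082 0 0;0.002 0.001 0.082 0 0;0.002 0.001 0.082 0 0;0.002 0.001 0.082 0 0;0.002 0.001 0.082 0 0' 50
```

```text
time: 11.3
position: [0.4942, 0.2581, 0.0185]
tool_rot: [2.069, 2.364, -0.0]
ft_force: [-0.2, -0.7, 1.9]
grip_width: 0.1
grip_force: 50.0
```

```bash
python3 inch.py '0 0 -0.01 0 0;0 0 -0.03 0 0;0 0 -0.06 0 0;0 0 -0.08 0 0;0 0 -0.08 0 0;0 0 -0.08 0 0'
python3 - <<'E'
from h import *
f=np.load('p.npz')['frame']; g=place(f,(0,.148,0))[0]; print(g)
delta(g[0],g[1],.05,f[2])
s=ctrl.get_image('scene')
cv2.imwrite('pics/d.png',crop(s,150,190,200,160,4)[:,:,::-1])
E
```

```text
time: 11.9
position: [0.4942, 0.2578, 0.0983]
tool_rot: [2.069, 2.363, -0.0]
ft_force: [-0.2, -1.2, -1.5]
grip_width: 0.094
grip_force: 50.0
[ 0.46198502 -0.00278017  0.        ]
t 11.9 pos [0.4942 0.2578 0.0983] tilt 0.04 delta [-0.254  -0.0664  0.0484] turn -0.054 q [ 0.32  0.39 -1.01  1.81  0.36  1.15 -0.67] F [-0.2 -1.2 -1.5]
```

View pics/d.png

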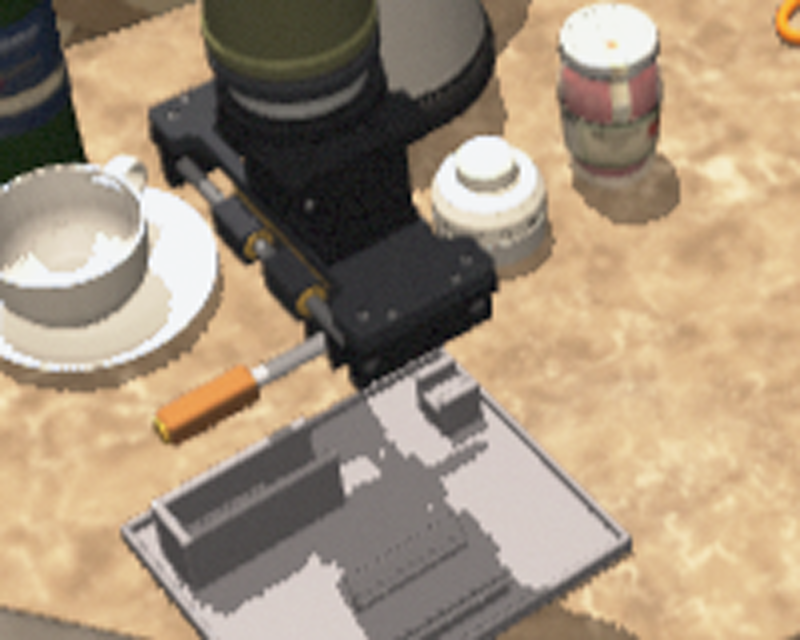

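```bash
python3 inch.py '-0.02 -0.02 0 0 0;-0.05 -0.04 0 0 0;-0.08 -0.055 0 0 0;-0.115 -0.066 0 -0.02 0;-0.15 -0.066 0 -0.04 0;-0.185 -0.066 0 -0.054 0;-0.22 -0.066 0 -0.054 0;-0.24 -0.066 0.01 -0.054 0;-0.25 -0.066 0.03 -0.054 0;-0.254 -0.066 0.048 -0.054 0;-0.254 -0.066 0.065 -0.054 0;-0.254 -0.066 0.08 -0.054 0;-0.254 -0.066 0.087 -0.054 0;-0.254 -0.066 0.09 -0.054 0;-0.254 -0.066 0.09 -0.054 0'
python3 - <<'E'
from h import *
delta(.462,-.0028,.0025,.187)
E
```

```text
time: 13.45
position: [0.4621, -0.0019, 0.0079]
tool_rot: [-2.003, -2.419, 0.0]
ft_force: [0.2, -0.3, -1.3]
grip_width: 0.097
grip_force: 50.0
t 13.4 pos [ 0.4621 -0.0019  0.0079] tilt 0.07 delta [-0.0009 -0.0002  0.0054] turn 0.001 q [ 0.81  0.28 -0.94  2.1   0.29  0.9  -0.1 ] F [ 0.2 -0.3 -1.3]
```

```bash
python3 inch.py '0 0 0.003 0 0;0 0 0.005 0 0;0 0 0.005 0 0;0 0 0.005 0 0.2;0 0 0.005 0 0.3;0 0 0.005 0 0.4;0 0 0.005 0 0.4;0 0 -0.03 0 0.4;0 0 -0.07 0 0.4;0 0 -0.11 0 0.4;0.05 0 -0.14 0 0.4;0.1 0 -0.14 0 0.4;0.15 0 -0.14 0 0.4;0.2 0 -0.14 0 0.4;0.2 0 -0.14 0 0.4'
python3 - <<'E'
from h import *
t=ctrl.get_image('top'); s=ctrl.get_image('scene')
cv2.imwrite('pics/e.png',np.hstack([crop(t,280,210,100,130,4),crop(s,250,190,133,173,3)[:520,:399]])[:,:,::-1])
f=np.load('p.npz')['frame']
for n,o,k in(('top',(280,210),4),('scene',(250,190),3)):
    print(n,((proj(n,place(f,[(0,.08,.002),(0,.198,.016),(0,.248,.016),(0,.223,.017)]))+.5-o)*k-.5).round())
delta(.46,0,.1,.187)
E
```

```text
time: 14.95
position: [0.4232, 0.2008, 0.1492]
tool_rot: [-1.992, -2.428, -0.004]
ft_force: [-0.1, 0.2, 0.2]
grip_width: 0.402
grip_force: 0.0Traceback (most recent call last):
  File "<stdin>", line 3, in <module>
    return _nx.concatenate(arrs, 1, dtype=dtype, casting=casting)
           ~~~~~~~~~~~~~~~^^^^^^^^^^^^^^^^^^^^^^^^^^^^^^^^^^^^^^^
ValueError: all the input array dimensions except for the concatenation axis must match exactly, but along dimension 0, the array at index 0 has size 520 and the array at index 1 has size 519
```

```bash
python3 - <<'E'
from h import *
t=ctrl.get_image('top'); s=ctrl.get_image('scene')
cv2.imwrite('pics/e.png',np.hstack([crop(t,280,210,100,130,4),crop(s,250,200,100,130,4)])[:,:,::-1])
f=np.load('p.npz')['frame']
for n,o,k in(('top',(280,210),4),('scene',(250,200),4)):
    print(n,((proj(n,place(f,[(0,.08,.002),(0,.198,.016),(0,.248,.016),(0,.223,.017)]))+.5-o)*k-.5).round())
delta(.46,0,.1,.187)
E
```

```text
top [[372. 206.]
 [200. 211.]
 [126. 215.]
 [163. 213.]]
scene [[498. 227.]
 [346. 312.]
 [277. 359.]
 [312. 334.]]
t 15.2 pos [0.4255 0.1927 0.1481] tilt 0.06 delta [-0.1957 -0.0017  0.0482] turn -0.001 q [ 0.75  0.05 -1.24  1.95  0.06  1.17 -0.33] F [ 0.7 -0.2  0. ]
```

View pics/e.png

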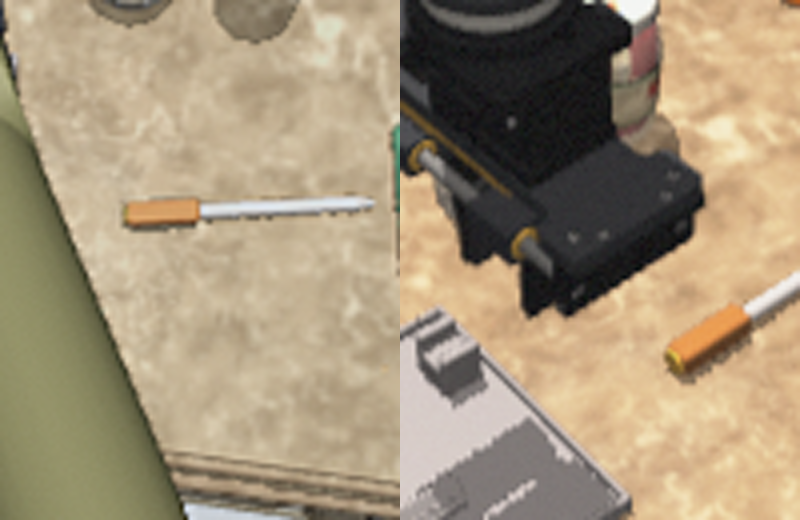

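```bash
python3 - <<'E'
from h import *
f=np.load('p.npz')['frame']; g=place(f,(0,.2235,0))[0]; delta(g[0],g[1],.0035,f[2])
E
```

```text
t 15.2 pos [0.4255 0.1927 0.1481] tilt 0.06 delta [-0.1232 -0.0003  0.1447] turn -0.001 q [ 0.75  0.05 -1.24  1.95  0.06  1.17 -0.33] F [ 0.7 -0.2  0. ]
```

```bash
python3 inch.py '-0.03 0 0.01 0 0.4;-0.07 0 0.03 0 0.4;-0.1 0 0.06 0 0.4;-0.123 0 0.09 0 0.4;-0.123 0 0.12 0 0.4;-0.123 0 0.137 0 0.4;-0.123 0 0.143 0 0.4;-0.123 0 0.143 0 0.4'
python3 - <<'E'
from h import *
f=np.load('p.npz')['frame']; g=place(f,(0,.2235,0))[0]; delta(g[0],g[1],.0035,f[2])
E
```

```text
time: 15.95
position: [0.4476, 0.0718, 0.0047]
tool_rot: [-2.006, -2.416, 0.002]
ft_force: [-0.7, -0.5, 0.2]
grip_width: 0.4
grip_force: 0.0
t 15.9 pos [0.4476 0.0718 0.0047] tilt 0.11 delta [-0.0005  0.0003  0.0012] turn -0.002 q [ 0.75  0.3  -1.04  2.12  0.33  0.9  -0.3 ] F [-0.7 -0.5  0.2]
```

```bash
python3 inch.py '0 0 0.001 0 0;0 0 0.001 0 0;0 0 0.001 0 0;0 0 0.001 0 0;0 0 0.001 0 0;0 0 0.001 0 0;0 0 -0.01 0 0;0 0 -0.025 0 0;0 0 -0.04 0 0;0 0 -0.047 0 0;0 0 -0.047 0 0;0 0 -0.047 0 0' 40
python3 - <<'E'
from h import *
t=ctrl.get_image('top'); s=ctrl.get_image('scene')
cv2.imwrite('pics/f.png',np.hstack([crop(t,330,210,100,130,4),crop(s,305,180,100,130,4)])[:,:,::-1])
f=np.load('p.npz')['frame']
for n,o,k in(('top',(330,210),4),('scene',(305,180),4)):
    print(n,((proj(n,place(f,[(0,.08,.056),(0,.08,.049),(0,.14,.056),(0,.14,.0525),(0,.05,.056)]))+.5-o)*k-.5).round())
delta(.46,0,.1,.187)
E
```

```text
time: 17.15
position: [0.4477, 0.0729, 0.0521]
tool_rot: [-2.005, -2.419, 0.001]
ft_force: [0.2, 0.1, -0.8]
grip_width: 0.178
grip_force: 40.0
top [[180. 193.]
 [179. 194.]
 [ 89. 197.]
 [ 89. 198.]
 [226. 190.]]
scene [[284. 239.]
 [284. 248.]
 [206. 290.]
 [206. 295.]
 [322. 214.]]
t 17.2 pos [0.4475 0.073  0.0517] tilt 0.07 delta [-0.0741 -0.0013 -0.0483] turn -0.0 q [ 0.83  0.2  -1.11  2.08  0.22  0.98 -0.2 ] F [ 0.5 -0.7 -1.6]
```

View pics/f.png

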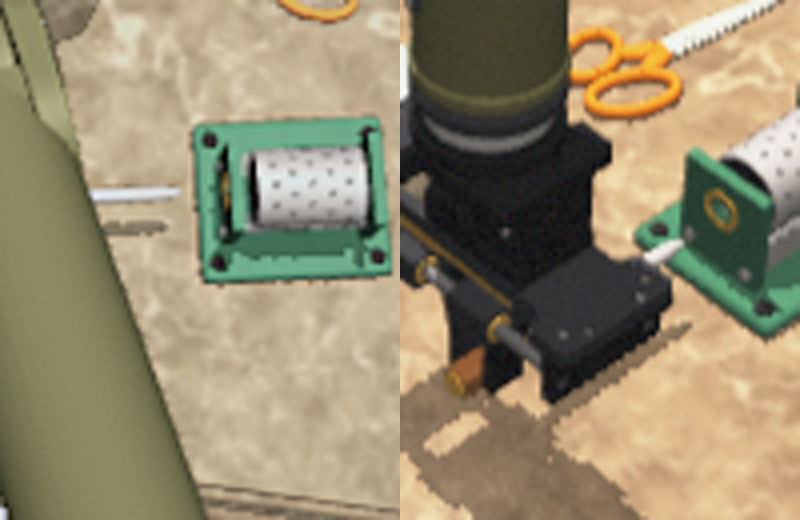

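```bash
python3 inch.py '-0.01 0 0 0 0;-0.022 0 0 0 0;-0.022 0 0.015 0 0;-0.022 0 0.028 0 0;-0.022 0 0.034 0 0;-0.022 0 0.038 0 0;-0.022 0 0.041 0 0;-0.022 0 0.0425 0 0;-0.022 0 0.0425 0 0;-0.022 0 0.0425 0 0'
```

```text
time: 18.25
position: [0.4525, 0.0514, 0.0102]
tool_rot: [2.004, 2.419, 0.0]
ft_force: [-1.5, -0.9, 1.9]
grip_width: 0.176
grip_force: 40.0
```

```bash
python3 inch.py '0 0 0.001 0 0;0 0 0.002 0 0;0 0 0.002 0 0;0.01 0 -0.01 0 0;0.015 0 -0.03 0 0;0.015 0 -0.041 0 0;0.015 0 -0.041 0 0;0.015 0 -0.041 0 0'
python3 - <<'E'
from h import *
t=ctrl.get_image('top'); s=ctrl.get_image('scene')
cv2.imwrite('pics/g.png',np.hstack([crop(t,350,220,67,87,6)[:520,:400],crop(s,350,200,67,87,6)[:520,:400]])[:,:,::-1])
f=np.load('p.npz')['frame']
for n,o,k in(('top',(350,220),6),('scene',(350,200),6)):
    print(n,((proj(n,place(f,[(0,.073,.056),(0,.073,.049),(0,.05,.056)]))+.5-o)*k-.5).round())
g=place(f,(0,.216,0))[0]
delta(g[0],g[1],.051,f[2])
E
```

```text
time: 19.05
position: [0.4494, 0.0659, 0.0508]
tool_rot: [2.005, 2.418, -0.0]
ft_force: [0.1, 0.4, -1.6]
grip_width: 0.177
grip_force: 40.0
top [[167. 228.]
 [165. 231.]
 [219. 226.]]
scene [[170. 230.]
 [169. 243.]
 [214. 201.]]
t 19.1 pos [0.4488 0.0659 0.0502] tilt 0.06 delta [-0.0019  0.0002 -0.0008] turn -0.001 q [ 0.85  0.2  -1.11  2.08  0.22  0.98 -0.19] F [-0.4 -0.2 -0.9]
```

View pics/g.png

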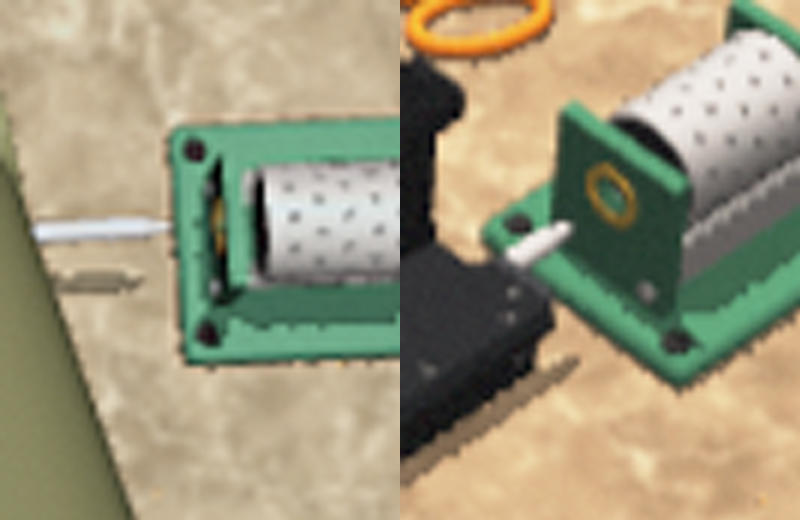

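```bash
python3 inch.py '0 0 -0.0025 0 0;0 0 -0.0025 0 0;-0.01 0 -0.0025 0 0;-0.02 0 -0.0025 0 0;-0.027 0 -0.0025 0 0;-0.034 0 -0.0025 0 0;-0.041 0 -0.0025 0 0;-0.048 0 -0.0025 0 0;-0.048 0 -0.0025 0 0'
python3 - <<'E'
from h import *
f=np.load('p.npz')['frame'];g=place(f,(0,.075,0))[0];delta(g[0],g[1],.0535,f[2])
E
```

```text
time: 20.05
position: [0.4585, 0.0179, 0.0533]
tool_rot: [2.006, 2.417, -0.0]
ft_force: [0.4, -0.8, -1.4]
grip_width: 0.18
grip_force: 40.0
t 20.1 pos [0.4585 0.0179 0.0533] tilt 0.02 delta [-0.094  -0.0003 -0.0002] turn -0.002 q [ 0.92  0.2  -1.08  2.07  0.22  0.99 -0.08] F [ 0.4 -0.8 -1.4]
```

Tip is now about 25 mm inside with no contact force; continuing into the drum and the second cheek.

```bash
python3 inch.py '-0.01 0 0 0 0;-0.02 0 0 0 0;-0.03 0 0 0 0;-0.04 0 0 0 0;-0.048 0 0 0 0;-0.055 0 0 0 0;-0.055 0 0 0 0'
python3 - <<'E'
from h import *
f=np.load('p.npz')['frame'];g=place(f,(0,.075,0))[0];delta(g[0],g[1],.0535,f[2])
E
```

```text
time: 20.75
position: [0.4687, -0.0361, 0.0533]
tool_rot: [2.006, 2.417, -0.0]
ft_force: [-0.6, 0.4, -1.1]
grip_width: 0.179
grip_force: 40.0
t 20.8 pos [ 0.4687 -0.0361  0.0533] tilt 0.01 delta [-0.039  -0.0004 -0.0002] turn -0.002 q [ 0.99  0.23 -1.04  2.05  0.24  0.99  0.02] F [-0.6  0.4 -1.1]
```

```bash
python3 inch.py '-0.007 0 0 0 0;-0.014 0 0 0 0;-0.02 0 0 0 0;-0.026 0 0 0 0;-0.031 0 0 0 0;-0.035 0 0 0 0;-0.035 0 0 0 0'
python3 - <<'E'
from h import *
f=np.load('p.npz')['frame'];g=place(f,(0,.075,0))[0];delta(g[0],g[1],.0535,f[2])
E
```

```text
time: 21.45
position: [0.4752, -0.07, 0.0533]
tool_rot: [2.005, 2.418, -0.0]
ft_force: [-0.8, -0.4, -0.8]
grip_width: 0.182
grip_force: 40.0
t 21.4 pos [ 0.4752 -0.07    0.0533] tilt 0.01 delta [-0.0045 -0.0004 -0.0002] turn -0.001 q [ 1.03  0.25 -1.02  2.02  0.26  1.    0.07] F [-0.8 -0.4 -0.8]
```

```bash
python3 inch.py '-0.002 0 0 0 0;-0.004 0 0 0 0;-0.006 0 0 0 0;-0.007 0 0 0 0;-0.007 0 0 0 0'
```

```text
time: 21.95
position: [0.4757, -0.0726, 0.0533]
tool_rot: [-1.999, -2.418, -0.003]
ft_force: [-2.3, 8.0, 2.2]
grip_width: 0.175
grip_force: 40.0
```

```bash
python3 inch.py '-0.002 0 0 0 0;-0.004 0 0 0 0;-0.005 0 0 0 0;-0.005 0 0 0 0'
python3 - <<'E'
from h import *
delta(.47,-.07,.1,.187)
t=ctrl.get_image('top'); s=ctrl.get_image('scene')
cv2.imwrite('pics/i.png',np.hstack([crop(t,350,220,67,87,6)[:520,:400],crop(s,350,190,67,87,6)[:520,:400]])[:,:,::-1])
E
```

```text
time: 22.35
position: [0.4757, -0.0728, 0.0532]
tool_rot: [-1.993, -2.416, -0.008]
ft_force: [-6.5, 17.6, 7.4]
grip_width: 0.179
grip_force: 40.0
t 22.4 pos [ 0.4757 -0.0728  0.0532] tilt 0.61 delta [ 0.0043 -0.0052 -0.0468] turn 0.004 q [ 1.04  0.26 -1.01  2.02  0.25  1.    0.09] F [-6.5 17.6  7.4]
```

View pics/i.png

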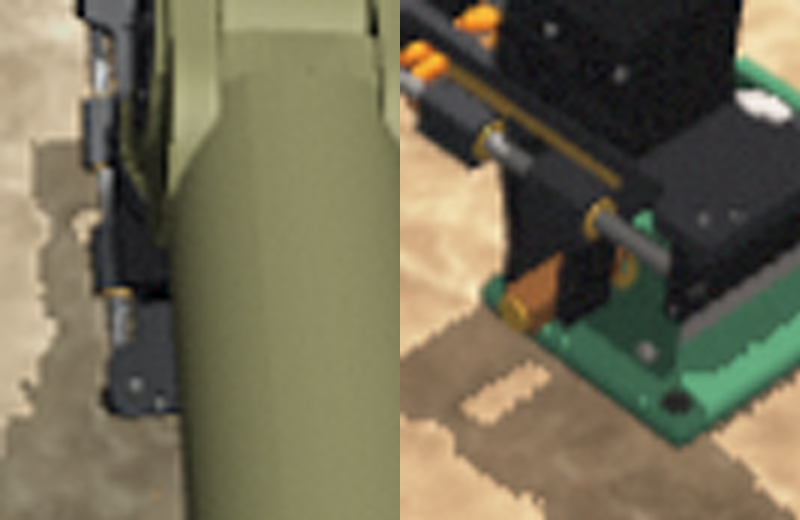

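```bash
python3 inch.py '0.005 0 0 0 0;0.007 0 0 0 0;0.007 0 0 0 0.3;0.007 0 0 0 0.5;0.007 0 0 0 0.6;0.007 0 0 0 0.6;0.007 0 -0.01 0 0.6;0.007 0 -0.03 0 0.6;0.007 0 -0.06 0 0.6;0.007 0 -0.1 0 0.6;0.05 0 -0.13 0 0.6;0.1 0 -0.13 0 0.6;0.15 0 -0.13 0 0.6;0.2 0 -0.13 0 0.6;0.22 0 -0.13 0 0.6;0.22 0 -0.13 0 0.6;0.22 0 -0.13 0 0.6'
python3 - <<'E'
from h import *
t=ctrl.get_image('top'); s=ctrl.get_image('scene')
cv2.imwrite('pics/j.png',np.hstack([crop(t,345,210,100,130,4),crop(s,345,170,100,130,4)])[:,:,::-1])
E
```

```text
time: 24.15
position: [0.4366, 0.1348, 0.1837]
tool_rot: [2.002, 2.419, -0.001]
ft_force: [-0.2, -0.8, -0.6]
grip_width: 0.599
grip_force: 0.0
```

View pics/j.png

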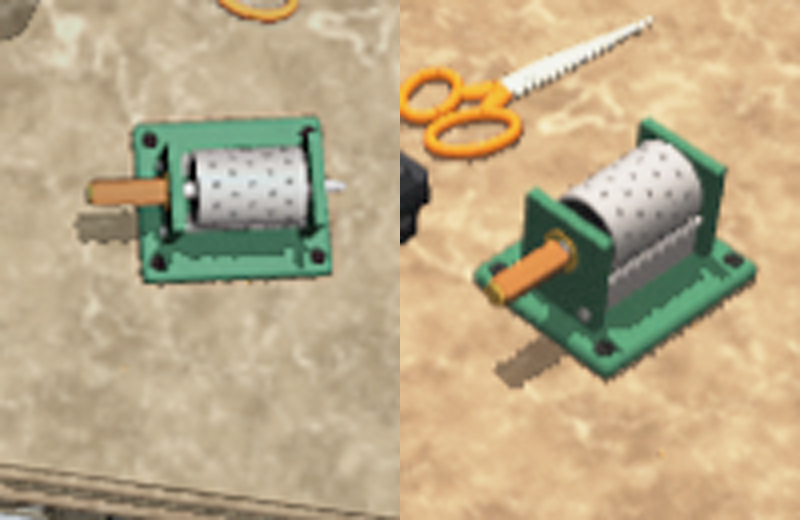

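```bash
python3 - <<'E'
from h import *
f=np.load('p.npz')['frame']
for n,o,u in(('scene',(345,170),(97,292)),('top',(345,210),(89,191))):
    for y in(.1,.104,.108): print(n,y,((proj(n,place(f,(0,y,.055)))+.5-o)*4-.5-u).round(1))
print(((proj('scene',place(f,(0,.05,.056)))+.5-(345,170))*4-.5))
g=place(f,(0,.16,0))[0];delta(g[0],g[1],.05,f[2])
E
```

```text
scene 0.1 [[1.6 4.9]]
scene 0.104 [[-3.5  8.3]]
scene 0.108 [[-8.7 11.7]]
top 0.1 [[0.9 3.4]]
top 0.104 [[-5.1  3.7]]
top 0.108 [[-11.2   4. ]]
[[162.2436593  253.83367053]]
t 24.2 pos [0.4368 0.1335 0.1835] tilt 0.03 delta [-0.1265 -0.0003  0.1335] turn -0.002 q [ 1.02 -0.11 -1.29  1.93 -0.11  1.25 -0.04] F [ 0.4  0.1 -0.9]
```

```bash
python3 inch.py '-0.04 0 0.02 0 0;-0.08 0 0.06 0 0;-0.11 0 0.09 0 0;-0.1265 0 0.11 0 0;-0.1265 0 0.125 0 0;-0.1265 0 0.1335 0 0;-0.1265 0 0.1335 0 0;-0.14 0 0.1335 0 0;-0.15 0 0.1335 0 0;-0.158 0 0.1335 0 0;-0.164 0 0.1335 0 0;-0.169 0 0.1335 0 0;-0.172 0 0.1335 0 0;-0.172 0 0.1335 0 0'
python3 - <<'E'
from h import *
f=np.load('p.npz')['frame'];g=place(f,(0,.11,0))[0];delta(g[0],g[1],.05,f[2])
E
```

```text
time: 25.65
position: [0.4684, -0.0343, 0.0499]
tool_rot: [2.005, 2.419, -0.0]
ft_force: [-0.3, -0.1, 0.4]
grip_width: 0.001
grip_force: 0.0
t 25.6 pos [ 0.4684 -0.0343  0.0499] tilt 0.01 delta [-0.0058 -0.0005 -0.0001] turn -0.0 q [ 1.07  0.27 -1.14  2.05  0.3   1.   -0.03] F [-0.3 -0.1  0.4]
```

```bash
python3 inch.py '-0.002 0 0 0 0;-0.004 0 0 0 0;-0.006 0 0 0 0;-0.008 0 0 0 0;-0.009 0 0 0 0;-0.009 0 0 0 0'
```

```text
time: 26.25
position: [0.4693, -0.0406, 0.0496]
tool_rot: [-2.001, -2.418, -0.002]
ft_force: [-1.5, 3.7, 1.4]
grip_width: 0.005
grip_force: 2.7
```

```bash
python3 inch.py '-0.002 0 0 0 0;-0.004 0 0 0 0;-0.006 0 0 0 0;-0.006 0 0 0 0'
```

```text
time: 26.65
position: [0.4692, -0.041, 0.0493]
tool_rot: [-1.994, -2.415, -0.008]
ft_force: [-4.4, 16.3, 2.9]
grip_width: 0.003
grip_force: 8.4
```

```bash
python3 inch.py '0.01 0 0 0 0;0.03 0 0 0 0;0.05 0 0 0 0;0.08 0 -0.03 0 0;0.11 0 -0.07 0 0;0.15 0 -0.1 0 0;0.19 0 -0.12 0 0;0.19 0 -0.12 0 0;0.19 0 -0.12 0 0;0.19 0 -0.12 0 0'
python3 - <<'E'
from h import *
t=ctrl.get_image('top'); s=ctrl.get_image('scene')
cv2.imwrite('pics/k.png',np.hstack([crop(t,345,210,100,130,4),crop(s,365,200,50,65,8)])[:,:,::-1])
E
```

```text
time: 27.65
position: [0.4357, 0.1365, 0.1692]
tool_rot: [2.006, 2.418, -0.002]
ft_force: [0.7, -0.1, 0.0]
grip_width: 0.007
grip_force: 0.0
```

View pics/k.png

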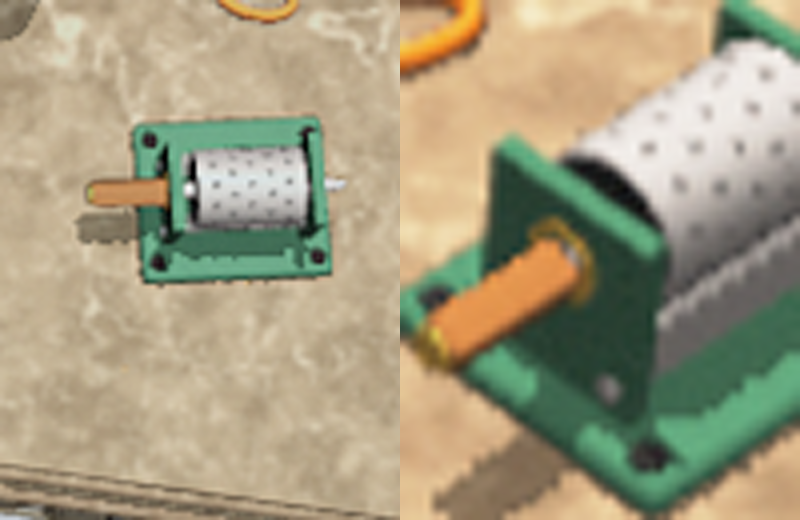

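```bash
python3 -c "
from bench import ctrl
print(ctrl.close_job())"
```

```text
the job is handed in; nothing more can be done
None
```

The drum sits in the cradle, the axle is through both cheeks with its grip home against the cheek (a 16 N push moved it only 0.4 mm) and released, and the job was handed in at about 28 s; I viewed 13 pictures, over the limit of 10, and didn't describe each one after viewing.

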